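# Brush the scraps off the granite and start the disposer

## Task

Take the scrub brush from the yellow trivet and sweep all four vegetable scraps off the granite into the steel scrap tray along its near edge, touching the scraps with the brush only and leaving the other things alone. Then stand the brush back on its bristles in the middle of the trivet, without dropping it, and only after that press the green disposer button fully down and let it come up again.

Things in the scene. Friction and masses are not known exactly. Their poses are not given: they have to be found in the camera images.
- station: Fixed prep station: a dark granite offcut 340 (x) by 430 mm (y), top 52 mm above the counter, with a steel scrap tray (disposer inlet, black rubber mouth in its floor) along its near (-x) edge. Origin: on the counter under the granite's centre; the near edge is at x = -170 mm. Bystanders, up to 95 mm high, stand on its far part; the strip x -170 to +30, y +-100 mm holds only scraps.
- slab_top (a point): Centre of the granite's top face, axes as the station's.
- tray_floor (a point): Centre of the inner floor of the scrap tray, 3 mm above the counter, axes as the station's. The tray is inside 154 mm (x) by 214 mm (y); its walls are 3 mm thick, rims 46 mm above the counter (6 mm below the granite's top), the near (-x) wall 70 mm.
- brush: Pale wooden brush, 130 mm long (y), 50 wide (x), 86 high, 120 to 216 g; origin: centre of the bristles' underside, z up. Stiff bristles: x +-22, y +-61, z 0 to 24 mm; block to z = 40. Handle bar (x +-12, z 64 to 86) along y over an opening (y +-47): pinch its middle from above, fingers closing along x. Sweep with a long side leading. It starts standing on the trivet.
- trivet: Fixed round yellow silicone trivet, 140 mm across, 8 mm thick; origin: centre of its underside on the counter. The place of the brush.
- start_button (a joint): Travel of the green start button of the disposer: 0 = up, 0.007 m = fully down. A spring pushes it back; fully down takes about 5 N straight down.
- start_button_top (a point): Centre of the top face of the green button (28 mm across), which stands in a black housing on an aluminium pod 100 mm square and 30 mm high. It goes down with the button.
- bowls: Nested stainless bowls, 150 mm across and 70 mm high, closed tongs 200 mm long lying over the rim along the bowls' x; origin: centre of the underside. Bystander.
- mug: Blue ceramic mug, 80 mm across, 88 mm high, handle to its +y; origin: centre of the underside. Bystander.
- mwiko: Dark wooden mwiko (stirring paddle), 300 mm long along its x, 14 mm thick, lying flat; origin on the underside, 155 mm from the handle's end. Bystander.
- soap: Green bottle 60 mm across, 170 mm high, on the counter; origin: centre of the underside. Bystander.
- salt: Glass jar 72 mm across, 100 mm high, on the counter; origin: centre of the underside. Bystander.
- cob: Slice of maize cob, yellow upright cylinder 32 mm across, 26 mm high; origin: its middle. One of the four scraps standing on the granite, 15 to 35 g. It can slide and tip.
- squash: Orange squash chunk with a green rind face, 30 x 20 x 24 mm high; origin: its middle. One of the four scraps standing on the granite, 15 to 35 g. It can slide and tip.
- carrot: Orange carrot stub with a green crown, 30 mm across at the foot, 24 mm at the top, 27 mm high; origin: its middle. One of the four scraps standing on the granite, 15 to 35 g. It can slide and tip.
- beet: Dark red beet chunk, 26 x 24 x 22 mm high; origin: its middle. One of the four scraps standing on the granite, 15 to 35 g. It can slide and tip.
There are look-alikes about, which are no part of the job. What is shaped like the part that bears start_button but red is not meant.

How it is judged:
By the outcome, as a careful person would: the job done as asked, in the order asked, and still so for the second after the job is handed in, with the robot touching nothing.
It also fails if it takes over 70 s, if anything falls off the work surface, if the arm or the gripper's body presses on something with over 40 N, if the wrist force passes 120 N, or if a joint passes its speed limit or range.

## Robot

A 7-joint arm with a two-finger parallel gripper is mounted at the origin on the work surface. World frame = base frame: x ahead of the robot, y to its left, z up, the work surface at z = 0. Lengths are in mm, angles in rad, forces in N, time in s.
With the tool pointing down it reaches from about 400 to 875 mm from the base axis. Payload 4.4 kg.
Tool frame: the origin (TCP) lies at the very end of the fingers, on their centre line; the grasp point (between the pads) lies 19 mm behind it; y points along the fingers, z is the direction in which the jaws open and shut, and the axes are right-handed (so a half turn about y gives the same grasp; the last joint's range is limited). The gripper opens to 85 mm and grips with 20 to 120 N. Pads are 22 mm wide; open, the fingers measure 114 mm over their backs; the gripper's body (76 mm by 85 mm) begins 54 mm behind the grasp point. The pads swing forward as they close: fully open they stand 13 mm farther back than shut.
Start: joints at [-1.368, 0.628, 0.038, 1.517, -0.027, 0.996, -0.02], TCP at [172.599, 626.68, 231.313] pointing down, gripper open.
Joint ranges: [-3.06, 3.06], [-0.37, 2.12], [-1.25, 1.32], [0.18, 2.47], [-1.1, 4.24], [0.23, 1.98], [-2.94, 2.94]. Speed limits (rad/s): [2.57, 2.57, 3.14, 3.14, 3.14, 3.14, 3.14].

## Interface

Orientations are given as [roll, pitch, yaw] about the fixed x, y, z axes, in that order (R = Rz(yaw) Ry(pitch) Rx(roll)).
In Python, from cell import * gives the robot as it stands.
- The arm moves only by the tool apply_moves, never from a script. Its argument "targets" is a list of rows, each a list of 6 numbers: the shift along the tool's x, y, z in units of 40 mm (1.0 is 40 mm), then the turn, a rotation vector about the tool's x, y, z in units of 8 degrees (1.0 is 8 degrees). A call has 1 to 12 rows; each row shifts and turns the commanded pose from where the row before left it, along the tool's axes as they then stand; what a row does not reach is not made up. A row lasts 1/8 s, in which the tool goes at most 62.5 mm and 10.7 degrees, less where a joint would pass 70% of its speed; a pose out of reach is approached as far as the arm can. A call is refused whole if a number of a shift passes 1 or a number of a turn 1, either way. A call with a gripper value outside its range is refused whole. "jaw" is the gripper command: -1 is shut, 1 is fully open, values between are in proportion, set as the call begins (left out, the last holds). The fingers move at their own pace and stop on an object; the grip force is fixed at half the most. Time passes only in rows, so rows that do not move let the fingers close. It gives the time, the measured TCP pose, the force and the opening at its end, in the units of the state.
- read_state(): the state, without advancing time (a new reading comes with each control period).
- get_image(name): name is "side" or "top" or "wrist"; returns the picture (400x640x3 uint8, red, green, blue); there is no depth.
- calibration(name): a dict with "fx", "fy", "cx", "cy" (pixels), "world_from_camera" (4x4, takes a point from camera to world coordinates). Camera axes: x right, y down, z forward; pixel columns grow to the right and rows downward; lengths in mm; the calibration is good to about 2 mm. A picture is of the moment at which its call begins: read the wrist's pose just before it. calibration takes no time and is no camera call; for the wrist camera it gives the pose at the moment of the call.
- finish_job(): hands the job in, once; it reports no verdict.
The state is a dict: "clock": time; "qpos": joint angles; "qd": joint speeds; "tau": joint torques, N m; "eef_pos": TCP position; "tool_rot": TCP orientation; "force": force on the tool from outside, world axes, zero at the start; "torque": the same for the moment, N m; "width": finger opening in mm.
Only numpy, scipy, OpenCV 4.12 (cv2) and the standard library are available. Lean on these libraries where they do the work, as an engineer would, in place of code of your own. Each camera call takes 0.05 s, during which the arm holds its last target. There are 200 camera calls.

## Working session

There is one attempt and no reset: what is moved stays moved. The work goes in short steps, Python scripts to look and compute and a tool call to move; the robot and the scene stay as the last step left them, time stands still between calls to the robot, and variables do not carry over. Pictures are saved under pics/ and viewed, about 8 in all and at most 12, crops included, and the job is handed in when it is done.

Besides the shell and the picture viewer there is one more tool, called after "Call:" in YAML: its name, and indented under it one key for each argument. apply_moves: Moves the arm, as the interface text tells. Its arguments: {"type":"object","properties":{"targets":{"type":"array"},"jaw":{"type":"number"}},"required":["targets"]}

```bash
mkdir -p pics; ls
python3 - <<'E'
from cell import *
import cv2,numpy as np
print(read_state())
for n in ["top","side"]:
    im=get_image(n); c=calibration(n); cv2.imwrite(f"pics/{n}0.png",im[:,:,::-1]); print(n,c)
print(calibration("wrist"))
E
```

```text
pics
{'clock': 0.0, 'qpos': array([-1.36777568,  0.6293531 ,  0.03841427,  1.51837207, -0.02702387,
        0.99631192, -0.01997543]), 'qd': array([-7.16633678e-05,  7.09965662e-04,  5.43084016e-04,  1.43920451e-03,
       -1.09578558e-03,  6.81467225e-04,  8.77617249e-04]), 'tau': array([ 3.54092244e-04, -5.63406444e+01,  1.22653261e+00, -1.93442005e+01,
        1.11545407e-02,  1.05724524e-02, -6.42341988e-06]), 'eef_pos': array([172.41816973, 626.0580101 , 230.38277048]), 'tool_rot': array([-1.57272404e+00,  1.02954716e-05, -2.68786785e-01]), 'force': array([-0.18401011, -0.46015203, -0.43286299]), 'torque': array([-0.00012103,  0.03813901, -0.01558455]), 'width': 85.32034869581096}
top {'fx': 449.0397881879196, 'fy': 449.0397881879196, 'cx': 319.31612081155913, 'cy': 203.22533344488028, 'world_from_camera': array([[ 1.02188667e-02, -9.94186182e-01,  1.07188666e-01,
         3.70755357e+02],
       [-9.99947400e-01, -1.00658407e-02,  1.96857962e-03,
        -8.43669607e-01],
       [-8.78190612e-04, -1.07203145e-01, -9.94236750e-01,
         1.20355242e+03],
       [ 0.00000000e+0
[... 300 characters left out ...]
01, -6.42845226e-01,  7.06812825e-01,
        -7.07220133e+02],
       [-6.59061021e-03, -7.38402068e-01, -6.74328518e-01,
         7.48095119e+02],
       [ 0.00000000e+00,  0.00000000e+00,  0.00000000e+00,
         1.00000000e+00]])}
{'fx': 325.4533965776985, 'fy': 325.4533965776985, 'cx': 323.7132216565132, 'cy': 194.13223919988164, 'world_from_camera': array([[ 2.65017899e-01,  9.23349558e-01,  2.77832875e-01,
         1.02192234e+02],
       [ 9.64241115e-01, -2.53137903e-01, -7.84874135e-02,
         6.46753336e+02],
       [-2.14128731e-03,  2.88698450e-01, -9.57417683e-01,
         3.73699912e+02],
       [ 0.00000000e+00,  0.00000000e+00,  0.00000000e+00,
         1.00000000e+00]])}
```

View pics/top0.png

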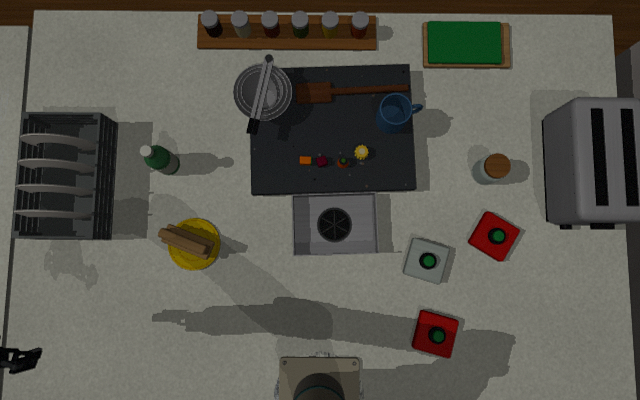

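View pics/side0.png

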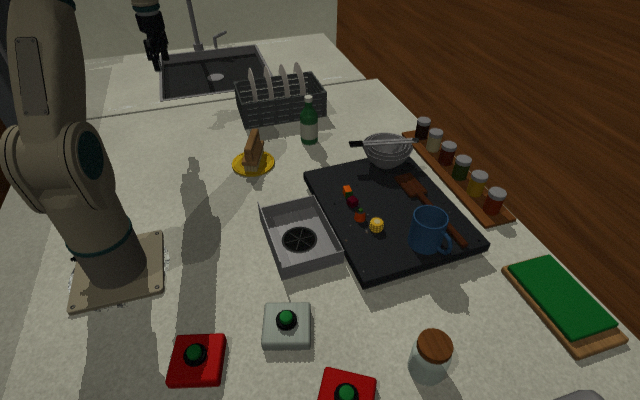

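The top view shows the brush at (190,242) on the yellow trivet (194,244) and the scraps at (305,160), (321,161), (343,162) and (361,152). The tray is at (335,224).

Button candidates are the grey aluminium pod at (428,261), which is the one described, and look-alikes on red pods at (497,237) and (437,336). I'll take one composite close crop to check the choice.

```bash
cat > h.py <<'E'
import numpy as np
from cell import *
def proj(n,p,c=None):
    c=c or calibration(n);T=np.linalg.inv(c["world_from_camera"]);q=T[:3,:3]@np.array(p,float)+T[:3,3]
    return np.array([c["fx"]*q[0]/q[2]+c["cx"],c["fy"]*q[1]/q[2]+c["cy"]])
def unproj(n,uv,z,c=None):
    c=c or calibration(n);W=c["world_from_camera"]
    d=W[:3,:3]@np.array([(uv[0]-c["cx"])/c["fx"],(uv[1]-c["cy"])/c["fy"],1]);o=W[:3,3]
    return o+d*(z-o[2])/d[2]
E
python3 - <<'E'
import cv2,numpy as np
im=cv2.imread("pics/top0.png")
def crop(x,y,w,h,s):
    c=cv2.resize(im[y:y+h,x:x+w],None,fx=s,fy=s,interpolation=cv2.INTER_CUBIC)
    c=cv2.convertScaleAbs(c,alpha=1.5,beta=10)
    for k in range(0,w,10):
        cv2.line(c,(k*s,0),(k*s,4 if (x+k)%50 else 14),(255,255,255),1)
        if (x+k)%20==0: cv2.putText(c,str(x+k),(k*s,14),0,.35,(255,255,255),1)
    for k in range(0,h,10):
        cv2.line(c,(0,k*s),(4,k*s),(255,255,255),1)
        if (y+k)%20==0: cv2.putText(c,str(y+k),(5,k*s+4),0,.35,(255,255,255),1)
    return c
A=crop(240,140,200,125,4)   #800x500? 
A=crop(240,130,200,150,4)[:, :]
B=crop(150,205,80,75,4); 
cv2.imwrite("pics/a.png",A)
cv2.imwrite("pics/b.png",np.hstack([crop(150,205,80,75,5),crop(395,230,80,75,5)]))
E
```

```text
(no output)
```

View pics/a.png

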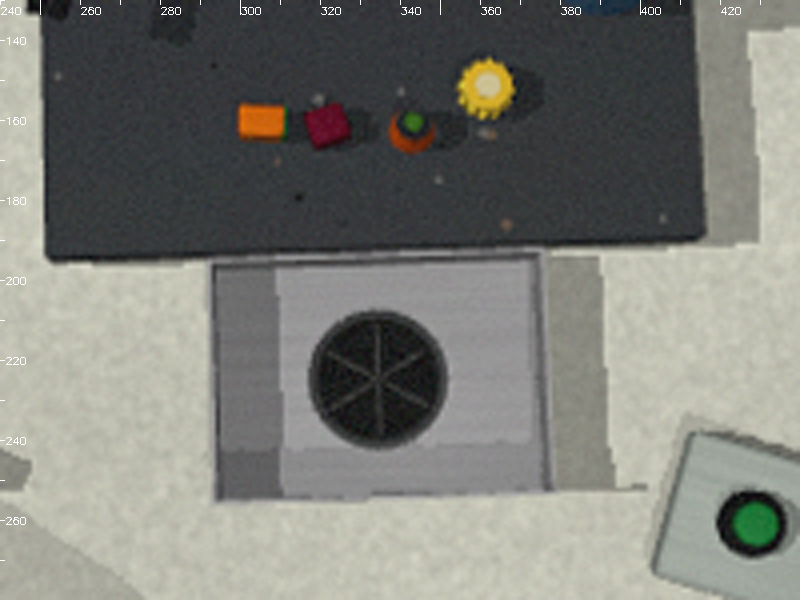

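View pics/b.png

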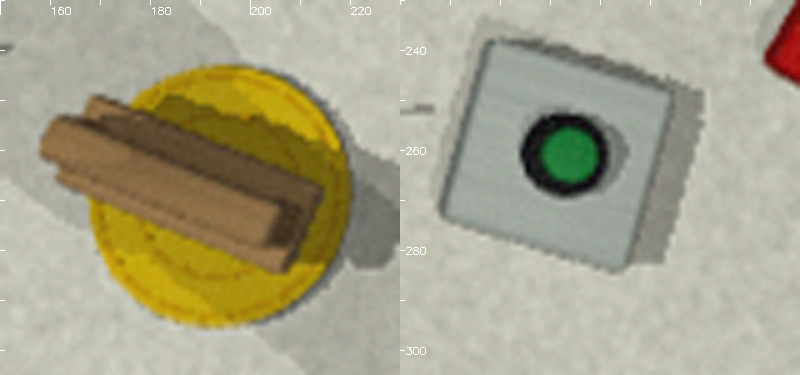

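Run:
```python
from h import *
c=calibration("top")
A=lambda x,y:(240+x/4,130+y/4)
B=lambda x,y:(150+x/5,205+y/5)
P={'edgeL':(A(48,255),52),'edgeR':(A(706,235),52),'squash':(A(262,120),76),'beet':(A(327,125),72),'carrot':(A(412,123),79),'cob':(A(487,87),78),
'trayTL':(A(212,263),46),'trayBL':(A(217,500),70),'trayTR':(A(545,250),46),'trayBR':(A(551,490),70),'btn':(A(755,523),45),
'trivet':(B(221,196),8),'hL':(B(47,128),94),'hL2':(B(58,150),94),'hR':(B(280,205),94),'hR2':(B(268,243),94),'hLtop':(B(67,115),94),'hLbot':(B(42,155),94),
'podTL':((395+490/5-80,230+40/5),30),'podTR':((395+(672-400)/5,230+92/5),30),'podBL':((395+(440-400)/5,230+213/5),30),'podBR':((395+(620-400)/5,230+272/5),30)}
for k,(uv,z) in P.items(): print(k,np.round(unproj("top",uv,z,c),1))
```

```text
edgeL [517.8 175.7  52. ]
edgeR [ 535.1 -249.7   52. ]
squash [602.9  37.8  76. ]
beet [600.9  -3.7  72. ]
carrot [601.3 -57.8  79. ]
cob [ 625.3 -105.6   78. ]
trayTL [514.4  70.   46. ]
trayBL [361.7  62.9  70. ]
trayTR [ 525.1 -146.2   46. ]
trayBR [ 370.1 -146.5   70. ]
btn [ 350.4 -280.1   45. ]
trivet [387.  332.3   8. ]
hL [418.4 395.6  94. ]
hL2 [407.6 389.6  94. ]
hR [381.7 279.1  94. ]
hR2 [363.1 284.3  94. ]
hLtop [424.9 386.   94. ]
hLbot [405.1 397.4  94. ]
podTL [ 408.6 -243.6   30. ]
podTR [ 382.6 -337.9   30. ]
podBL [ 319.1 -216.7   30. ]
podBR [ 289.9 -309.2   30. ]
```

Station yaw comes out at about +2.3°, with the granite edge 426 mm long (430 given). The grey pod with its green button is the right one, at about (350,-280). I'll write a row planner, then go above the brush.

```bash
cat >> h.py <<'E'
from scipy.spatial.transform import Rotation as R
def rot(yaw): return R.from_euler('xyz',[-np.pi/2,0,np.radians(yaw)])
def plan(p0,yaw0,p1,yaw1,n):
    p0,p1=np.array(p0,float),np.array(p1,float);rows=[];p,y=p0.copy(),yaw0
    for i in range(1,n+1):
        g=p0+(p1-p0)*i/n
        s=np.round(rot(y).inv().apply(g-p)/40,2); t=round(-(yaw1-yaw0)/n/8,3)
        p=p+rot(y).apply(s*40); y-=t*8
        rows.append([float(v) for v in s]+[0,t,0])
    assert np.abs(rows).max()<=1,np.abs(rows).max()
    print(str(rows).replace(" ",""),np.round(p,1),round(y,2))
def now():
    s=read_state(); return s["eef_pos"],np.degrees(s["tool_rot"][2])
E
python3 -c "
from h import *
p,y=now();plan(p,y,[394,337,225],-111.2,12)"
```

```text
[[0.6,0.01,-0.46,0,np.float64(0.998),0],[0.67,0.01,-0.37,0,np.float64(0.998),0],[0.7,0.01,-0.27,0,np.float64(0.998),0],[0.74,0.02,-0.17,0,np.float64(0.998),0],[0.76,0.01,-0.07,0,np.float64(0.998),0],[0.76,0.01,0.03,0,np.float64(0.998),0],[0.74,0.01,0.15,0,np.float64(0.998),0],[0.72,0.01,0.24,0,np.float64(0.998),0],[0.68,0.01,0.34,0,np.float64(0.998),0],[0.62,0.01,0.43,0,np.float64(0.998),0],[0.56,0.02,0.52,0,np.float64(0.998),0],[0.48,0.01,0.59,0,np.float64(0.998),0]] [394.2 337.  224.9] -111.21
```

Call:
apply_moves:
  targets:
    - [0.6, 0.01, -0.46, 0, 1, 0]
    - [0.67, 0.01, -0.37, 0, 1, 0]
    - [0.7, 0.01, -0.27, 0, 1, 0]
    - [0.74, 0.02, -0.17, 0, 1, 0]
    - [0.76, 0.01, -0.07, 0, 1, 0]
    - [0.76, 0.01, 0.03, 0, 1, 0]
    - [0.74, 0.01, 0.15, 0, 1, 0]
    - [0.72, 0.01, 0.24, 0, 1, 0]
    - [0.68, 0.01, 0.34, 0, 1, 0]
    - [0.62, 0.01, 0.43, 0, 1, 0]
    - [0.56, 0.02, 0.52, 0, 1, 0]
    - [0.48, 0.01, 0.59, 0, 1, 0]
  jaw: 1

```text
clock: 1.6
eef_pos: [394.1, 336.3, 225.4]
tool_rot: [-1.571, -0.001, -1.949]
force: [0.2, -1.3, 0.4]
width: 85.5
```

Call:
apply_moves:
  targets:
    - [0, 0, 0, 0, 0, 0]
    - [0, 0, 0, 0, 0, 0]
    - [0, 0, 0, 0, 0, 0]

```text
clock: 1.98
eef_pos: [393.0, 338.3, 225.5]
tool_rot: [-1.572, 0.0, -1.942]
force: [0.1, 0.7, -0.2]
width: 85.1
```

```bash
sed -i 's/t=round(-(yaw1-yaw0)\/n\/8,3)/t=round(float(-(yaw1-yaw0)\/n\/8),3)/' h.py
python3 - <<'E'
from h import *
import cv2
s=read_state();c=calibration("wrist");im=get_image("wrist")
np.save("wc.npy",c,allow_pickle=True)
print(s["clock"],s["eef_pos"],s["tool_rot"],s["qpos"])
cv2.imwrite("pics/w1.png",im[:,:,::-1])
E
```

```text
1.975 [392.97006345 338.27608976 225.52809293] [-1.57163412e+00  6.22203707e-05 -1.94164013e+00] [-1.11274742  0.49236938  0.5118594   1.89745352 -0.31930443  0.8329398
 -0.80495943]
```

View pics/w1.png

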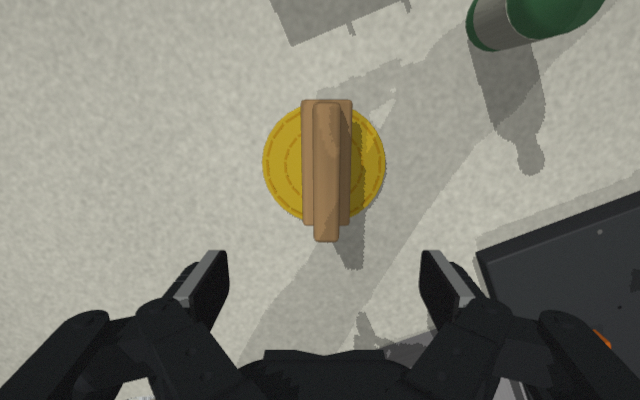

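The wrist view shows the handle bar upright in the image, from (327,102) to (326,241), with the trivet centred near (324,163).

Run:
```python
from h import *
c=np.load("wc.npy",allow_pickle=True).item()
a=unproj("w",(327,102),94,c);b=unproj("w",(326,239),94,c)
print(a,b,(a+b)/2,np.linalg.norm(a-b),np.degrees(np.arctan2(*(a-b)[:2])))
for l,r in [((314,150),(340,150)),((315,220),(338,220))]:
    print(unproj("w",l,94,c)-unproj("w",r,94,c))
print("trivet",unproj("w",(324.5,163),8,c), unproj("w",(263,163),8,c)-unproj("w",(386,163),8,c))
m=(a+b)/2
p,y=now();print(p,y)
```

```text
[420.86425797 402.30429283  94.        ] [376.44172187 289.42260683  94.        ] [398.65298992 345.86344983  94.        ] 121.3080242501822 21.48121672900361
[-20.53339896   7.96705713   0.        ]
[-19.37430187   7.51315705   0.        ]
trivet [394.69097091 339.99833661   8.        ] [-129.04434415   50.06493623    0.        ]
[393.06806241 338.17850076 225.56358569] -111.26436297311471
```

Run:
```python
from h import *
import cv2
def circ(n,im,c,x0,x1,y0,y1):
    h=cv2.cvtColor(im,cv2.COLOR_RGB2HSV);m=cv2.inRange(h,(20,150,60),(35,255,255));k=np.zeros_like(m);k[y0:y1,x0:x1]=m[y0:y1,x0:x1]
    ys,xs=np.nonzero(k)
    hull=cv2.convexHull(np.c_[xs,ys].astype(np.float32)); 
    w=np.array([unproj(n,q,8,c)[:2] for q in hull[:,0]],np.float32)
    print(n,len(xs),cv2.minEnclosingCircle(w), unproj(n,[hull[:,0,0].mean(),hull[:,0,1].mean()],8,c))
circ("top",cv2.imread("pics/top0.png")[:,:,::-1].copy(),calibration("top"),150,240,200,290)
circ("side",cv2.imread("pics/side0.png")[:,:,::-1].copy(),calibration("side"),220,290,130,190)
circ("wrist",cv2.imread("pics/w1.png")[:,:,::-1].copy(),np.load("wc.npy",allow_pickle=True).item(),240,410,80,240)
```

```text
top 1267 ((388.6612548828125, 334.4804382324219), 69.28907775878906) [394.30188093 322.89866241   8.        ]
side 530 ((389.7933654785156, 328.3757629394531), 72.05663299560547) [387.12387889 314.29228081   8.        ]
wrist 5820 ((392.53631591796875, 337.6104736328125), 69.17024230957031) [388.07565771 342.49861263   8.        ]
```

```bash
python3 -c "
from h import *
p,y=now();plan(p,y,[396,342,62],-111.3,8)"
```

```text
[[-0.01,0.51,0.0,0,0.001,0],[-0.02,0.51,0.01,0,0.001,0],[-0.01,0.51,0.0,0,0.001,0],[-0.02,0.51,0.01,0,0.001,0],[-0.01,0.52,0.0,0,0.001,0],[-0.02,0.51,0.01,0,0.001,0],[-0.01,0.51,-0.0,0,0.001,0],[-0.02,0.51,0.0,0,0.001,0]] [395.9 342.2  62. ] -111.33
```

Call:
apply_moves:
  targets:
    - [-0.03, 0.6, 0.01, 0, 0, 0]
    - [-0.03, 0.6, 0.01, 0, 0, 0]
    - [-0.03, 0.6, 0.01, 0, 0, 0]
    - [-0.03, 0.6, 0, 0, 0, 0]
    - [0, 0.6, 0, 0, 0, 0]
    - [0, 0.5, 0, 0, 0, 0]
    - [0, 0.35, 0, 0, 0, 0]
    - [0, 0.23, 0, 0, 0, 0]
    - [0, 0, 0, 0, 0, 0]
    - [0, 0, 0, 0, 0, 0]

```text
clock: 3.28
eef_pos: [397.1, 341.5, 63.0]
tool_rot: [-1.57, 0.001, -1.944]
force: [0.2, -0.1, 0.8]
width: 85.4
```

Call:
apply_moves:
  targets:
    - [0, 0, 0, 0, 0, 0]
    - [0, 0, 0, 0, 0, 0]
    - [0, 0, 0, 0, 0, 0]
    - [0, 0, 0, 0, 0, 0]
    - [0, 0, 0, 0, 0, 0]
    - [0, 0, 0, 0, 0, 0]
    - [0, 0, 0, 0, 0, 0]
  jaw: -1

```text
clock: 4.15
eef_pos: [396.7, 341.4, 62.8]
tool_rot: [-1.571, 0.0, -1.944]
force: [-0.7, 0.6, 5.2]
width: 23.0
```

```bash
cat >> h.py <<'E'
SY=2.33
def st(x,y,z):
    a=np.radians(SY);return np.array([696.4+x*np.cos(a)-y*np.sin(a),-30+x*np.sin(a)+y*np.cos(a),z])
def inv(p):
    a=np.radians(-SY);dx,dy=p[0]-696.4,p[1]+30;return [round(dx*np.cos(a)-dy*np.sin(a),1),round(dx*np.sin(a)+dy*np.cos(a),1)]
E
python3 -c "
from h import *
print('tongs',inv(unproj('top',(252,131),125)),inv(unproj('top',(252,131),52)),'bowl',inv(unproj('top',(263,92),122)))
p,y=now();q=p+[0,0,110]
plan(p,y,q,y,4)
s=st(-38,52,172);plan(q,y,s,-87.7,10);
d=st(-38,52,110);plan(s,-87.7,d,-87.7,3);print(s,d)
"
```

```text
tongs [np.float64(-24.3), np.float64(199.8)] [np.float64(-4.0), np.float64(210.4)] bowl [np.float64(75.0), np.float64(171.4)]
[[0.0,-0.69,0.0,0,-0.0,0],[0.0,-0.68,0.0,0,-0.0,0],[0.0,-0.69,0.0,0,-0.0,0],[0.0,-0.69,0.0,0,-0.0,0]] [396.7 341.4 172.8] -111.4
[[0.51,0.0,0.9,0,-0.296,0],[0.55,0.0,0.87,0,-0.296,0],[0.58,0.01,0.85,0,-0.296,0],[0.62,-0.0,0.83,0,-0.296,0],[0.65,-0.0,0.8,0,-0.296,0],[0.68,0.0,0.78,0,-0.296,0],[0.72,0.0,0.74,0,-0.296,0],[0.74,0.01,0.72,0,-0.296,0],[0.78,-0.0,0.68,0,-0.296,0],[0.8,-0.0,0.65,0,-0.296,0]] [656.4  20.3 172. ] -87.72
[[-0.0,0.52,-0.0,0,-0.0,0],[-0.0,0.51,-0.0,0,-0.0,0],[-0.0,0.52,-0.0,0,-0.0,0]] [656.3  20.4 110. ] -87.7
[656.31735856  20.41212012 172.        ] [656.31735856  20.41212012 110.        ]
```

Call:
apply_moves:
  targets:
    - [0, -0.4, 0, 0, 0, 0]
    - [0, -0.75, 0, 0, 0, 0]
    - [0, -0.8, 0, 0, 0, 0]
    - [0, -0.75, 0, 0, 0, 0]

```text
clock: 4.65
eef_pos: [396.7, 341.0, 172.1]
tool_rot: [-1.57, 0.0, -1.945]
force: [-0.3, -0.5, -1.2]
width: 22.9
```

Call:
apply_moves:
  targets:
    - [0.51, 0, 0.9, 0, -0.296, 0]
    - [0.55, 0, 0.87, 0, -0.296, 0]
    - [0.58, 0.01, 0.85, 0, -0.296, 0]
    - [0.62, 0, 0.83, 0, -0.296, 0]
    - [0.65, 0, 0.8, 0, -0.296, 0]
    - [0.68, 0, 0.78, 0, -0.296, 0]
    - [0.72, 0, 0.74, 0, -0.296, 0]
    - [0.74, 0.01, 0.72, 0, -0.296, 0]
    - [0.78, 0, 0.68, 0, -0.296, 0]
    - [0.8, 0, 0.65, 0, -0.296, 0]
    - [0, 0, 0, 0, 0, 0]
    - [0, 0, 0, 0, 0, 0]

```text
clock: 6.15
eef_pos: [655.6, 20.5, 169.6]
tool_rot: [-1.572, 0.001, -1.531]
force: [0.4, -0.0, -1.3]
width: 23.3
```

Run:
```python
from h import *
import cv2
p,y=now();s=read_state();print(s["clock"],p,y,inv(p),s["width"])
c=calibration("wrist");a=get_image("wrist")[:,:,::-1];b=get_image("top")[:,:,::-1]
np.save("wc2.npy",c,allow_pickle=True)
b=cv2.resize(b[90:240,240:400],(640,600),interpolation=cv2.INTER_CUBIC)
cv2.imwrite("pics/t2.png",cv2.convertScaleAbs(b,alpha=1.5,beta=10));cv2.imwrite("pics/w2.png",a)
d=st(-38,52,110);plan(p,y,d,-87.7,4)
```

```text
6.15 [655.64703503  20.54917331 169.62354181] -87.74644144728916 [np.float64(-38.7), np.float64(52.2)] 23.316788734046526
[[0.0,0.37,0.0,0,-0.001,0],[0.0,0.38,0.01,0,-0.001,0],[0.0,0.37,0.0,0,-0.001,0],[0.0,0.37,0.01,0,-0.001,0]] [656.4  20.6 110. ] -87.71
```

View pics/t2.png

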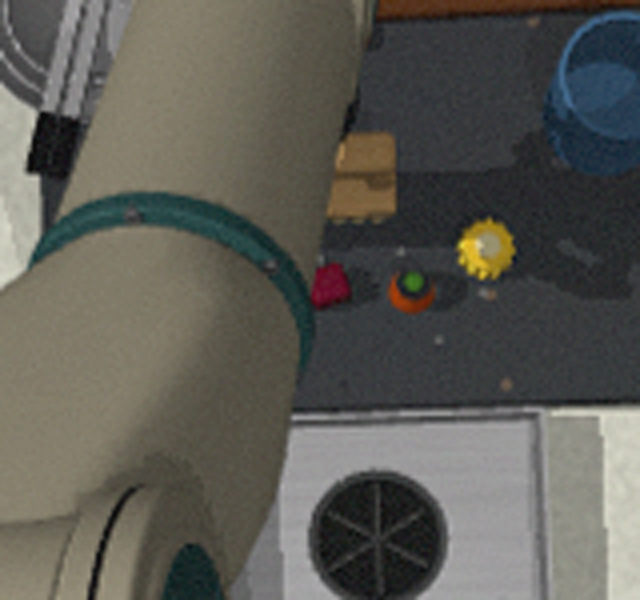

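The top view shows the brush's right end at crop (397,180). The beet, carrot and cob are still in place, and the forearm hides the squash.

Run:
```python
from h import *
for q,z in [((395,205),130),((397,180),154)]:
    print(inv(unproj("top",(240+q[0]/4,90+q[1]/4),z)))
```

```text
[np.float64(-57.8), np.float64(-12.3)]
[np.float64(-48.6), np.float64(-12.8)]
```

Run:
```python
from h import *
for q,z in [((240+545/4,90+110/4),140),((240+590/4,90+170/4),60),((240+610/4,90+95/4),140),((240+640/4,90+10/4),140)]:
    print("mug",inv(unproj("top",(q),z)))
p,y=now()
d=st(-38,57,110.5);plan(p,y,d,-87.7,4)
e=st(-183,57,110.5);plan(d,-87.7,e,-87.7,12)
```

```text
mug [np.float64(-4.2), np.float64(-105.0)]
mug [np.float64(-21.1), np.float64(-143.6)]
mug [np.float64(4.0), np.float64(-144.9)]
mug [np.float64(56.8), np.float64(-165.8)]
[[-0.02,0.37,0.0,0,0.002,0],[-0.02,0.37,0.01,0,0.002,0],[-0.03,0.37,0.0,0,0.002,0],[-0.02,0.37,0.01,0,0.002,0]] [656.2  25.5 110.5] -87.7
[[0.0,-0.0,-0.3,0,-0.0,0],[0.0,-0.0,-0.3,0,-0.0,0],[0.0,-0.0,-0.31,0,-0.0,0],[0.0,-0.0,-0.3,0,-0.0,0],[0.0,-0.0,-0.3,0,-0.0,0],[0.0,-0.0,-0.3,0,-0.0,0],[0.0,-0.0,-0.3,0,-0.0,0],[0.0,-0.0,-0.31,0,-0.0,0],[0.0,-0.0,-0.3,0,-0.0,0],[0.0,-0.0,-0.3,0,-0.0,0],[0.0,-0.0,-0.3,0,-0.0,0],[0.0,-0.0,-0.3,0,-0.0,0]] [511.4  19.6 110.5] -87.7
```

Call:
apply_moves:
  targets:
    - [-0.02, 0.37, 0, 0, 0, 0]
    - [-0.02, 0.37, 0.01, 0, 0, 0]
    - [-0.03, 0.37, 0, 0, 0, 0]
    - [-0.02, 0.37, 0.01, 0, 0, 0]
    - [0, 0, 0, 0, 0, 0]
    - [0, 0, 0, 0, 0, 0]

```text
clock: 7.0
eef_pos: [657.4, 23.6, 110.6]
tool_rot: [-1.57, -0.0, -1.531]
force: [0.1, -0.2, -1.3]
width: 23.1
```

Call:
apply_moves:
  targets:
    - [0, 0, -0.3, 0, 0, 0]
    - [0, 0, -0.3, 0, 0, 0]
    - [0, 0, -0.31, 0, 0, 0]
    - [0, 0, -0.3, 0, 0, 0]
    - [0, 0, -0.3, 0, 0, 0]
    - [0, 0, -0.3, 0, 0, 0]
    - [0, 0, -0.3, 0, 0, 0]
    - [0, 0, -0.31, 0, 0, 0]
    - [0, 0, -0.3, 0, 0, 0]
    - [0, 0, -0.3, 0, 0, 0]
    - [0, 0, -0.3, 0, 0, 0]
    - [0, 0, -0.3, 0, 0, 0]

```text
clock: 8.5
eef_pos: [511.5, 17.9, 110.5]
tool_rot: [-1.571, -0.0, -1.531]
force: [0.7, -0.4, -1.4]
width: 23.0
```

Call:
apply_moves:
  targets:
    - [0, 0, 0, 0, 0, 0]
    - [0, 0, 0, 0, 0, 0]
    - [0, 0, 0, 0, 0, 0]
    - [0, -0.5, 0, 0, 0, 0]
    - [0, -0.6, 0, 0, 0, 0]
    - [0, -0.5, 0, 0, 0, 0]

```text
clock: 9.25
eef_pos: [512.9, 18.0, 175.3]
tool_rot: [-1.57, -0.0, -1.531]
force: [-0.6, -0.7, -1.5]
width: 22.9
```

Run:
```python
from h import *
import cv2
p,y=now();s=read_state();print(s["clock"],p,y,inv(p),s["width"],s["force"])
a=get_image("side")[:,:,::-1];b=get_image("top")[:,:,::-1]
a=cv2.resize(a[140:300,240:440],(500,400),interpolation=cv2.INTER_CUBIC)
b=cv2.resize(b[130:270,240:345],(300,400),interpolation=cv2.INTER_CUBIC)
cv2.imwrite("pics/s3.png",cv2.convertScaleAbs(np.hstack([a,b]),alpha=1.5,beta=10))
m=st(-24,-36,170);plan(p,y,m,-87.7,7)
```

```text
9.25 [512.85530172  17.95649739 175.27270268] -87.72505948395006 [np.float64(-181.4), np.float64(55.4)] 22.851909966375807 [-0.58955521 -0.74732142 -1.54263078]
[[0.33,0.02,0.56,0,-0.0,0],[0.32,0.02,0.57,0,-0.0,0],[0.33,0.02,0.56,0,-0.0,0],[0.32,0.02,0.56,0,-0.0,0],[0.33,0.01,0.56,0,-0.0,0],[0.32,0.02,0.57,0,-0.0,0],[0.33,0.02,0.56,0,-0.0,0]] [674.  -66.9 170.1] -87.73
```

View pics/s3.png

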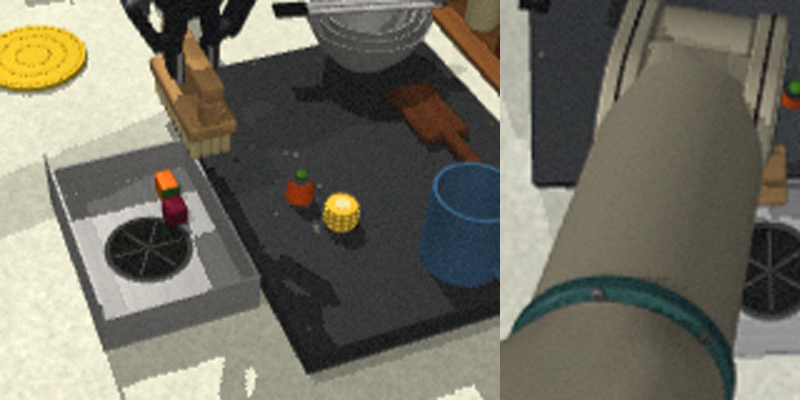

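Squash (168,184) and beet (175,210) lie in the tray, and the carrot (300,190) and cob (342,212) haven't moved. Now sweep 2.

Run:
```python
from h import *
p,y=now()
m=st(-28,-33,170);plan(p,y,m,-87.7,8)
d=st(-28,-33,110.5);plan(m,-87.7,d,-87.7,4)
```

```text
[[0.28,0.02,0.48,0,-0.0,0],[0.27,0.02,0.47,0,-0.0,0],[0.28,0.02,0.48,0,-0.0,0],[0.27,0.02,0.47,0,-0.0,0],[0.28,0.02,0.48,0,-0.0,0],[0.27,0.02,0.47,0,-0.0,0],[0.28,0.02,0.48,0,-0.0,0],[0.27,0.02,0.47,0,-0.0,0]] [669.6 -63.9 169.8] -87.72
[[-0.0,0.37,-0.0,0,-0.0,0],[-0.0,0.37,-0.0,0,-0.0,0],[-0.0,0.38,-0.0,0,-0.0,0],[-0.0,0.37,-0.0,0,-0.0,0]] [669.8 -64.1 110.4] -87.7
```

Call:
apply_moves:
  targets:
    - [0.28, 0.02, 0.48, 0, 0, 0]
    - [0.27, 0.02, 0.47, 0, 0, 0]
    - [0.28, 0.02, 0.48, 0, 0, 0]
    - [0.27, 0.02, 0.47, 0, 0, 0]
    - [0.28, 0.02, 0.48, 0, 0, 0]
    - [0.27, 0.02, 0.47, 0, 0, 0]
    - [0.28, 0.02, 0.48, 0, 0, 0]
    - [0.27, 0.02, 0.47, 0, 0, 0]
    - [0, 0, 0, 0, 0, 0]
    - [0, 0, 0, 0, 0, 0]
    - [0, 0, 0, 0, 0, 0]

```text
clock: 10.72
eef_pos: [666.9, -63.1, 167.8]
tool_rot: [-1.572, 0.001, -1.53]
force: [-0.7, -0.4, -1.1]
width: 23.2
```

Run:
```python
from h import *
import cv2
p,y=now();s=read_state();print(s["clock"],p,y,inv(p))
b=get_image("top")[:,:,::-1]
b=cv2.resize(b[80:210,280:440],None,fx=4,fy=4,interpolation=cv2.INTER_CUBIC)
cv2.imwrite("pics/t4.png",cv2.convertScaleAbs(b,alpha=1.5,beta=10))
d=st(-28,-33,110.5);plan(p,y,d,-87.7,4)
```

```text
10.725 [666.92963496 -63.1276849  167.76683696] -87.68891904480938 [np.float64(-30.8), np.float64(-31.9)]
[[0.01,0.36,0.02,0,0.0,0],[0.0,0.36,0.01,0,0.0,0],[0.01,0.35,0.02,0,0.0,0],[0.01,0.36,0.02,0,0.0,0]] [669.8 -64.2 110.6] -87.69
```

View pics/t4.png

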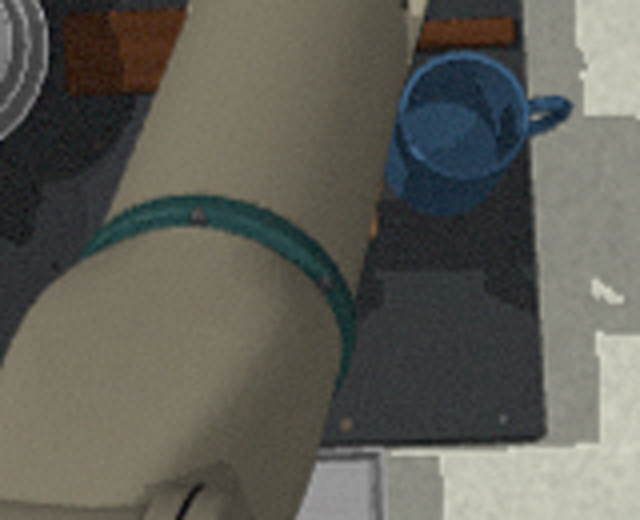

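The mug rim's left edge is at crop (400,125) and its base at (388,180). The brush end just shows at (377,225), and the cob is hidden by the arm.

Run:
```python
from h import *
for n,q,z in [("rimL",(400,125),140),("baseL",(387,180),56),("rimfront",(462,180),140),("basefront",(445,214),54),("brush",(378,225),150)]:
    print(n,inv(unproj("top",(280+q[0]/4,80+q[1]/4),z)))
```

```text
rimL [np.float64(11.2), np.float64(-114.8)]
baseL [np.float64(0.9), np.float64(-117.0)]
rimfront [np.float64(-24.3), np.float64(-150.8)]
basefront [np.float64(-22.5), np.float64(-154.2)]
brush [np.float64(-53.2), np.float64(-97.4)]
```

Call:
apply_moves:
  targets:
    - [0.03, 0.36, 0.03, 0, 0, 0]
    - [0.03, 0.36, 0.02, 0, 0, 0]
    - [0.03, 0.35, 0.02, 0, 0, 0]
    - [0.02, 0.36, 0.02, 0, 0, 0]
    - [0, 0, 0, 0, 0, 0]
    - [0, 0, 0, 0, 0, 0]

```text
clock: 11.52
eef_pos: [671.8, -68.2, 111.0]
tool_rot: [-1.57, -0.0, -1.531]
force: [0.6, 0.1, -1.5]
width: 23.3
```

Call:
apply_moves:
  targets:
    - [0, 0, -0.33, 0, 0, 0]
    - [0, 0, -0.33, 0, 0, 0]
    - [0, 0, -0.33, 0, 0, 0]
    - [0, 0, -0.33, 0, 0, 0]
    - [0, 0, -0.33, 0, 0, 0]
    - [0, 0, -0.33, 0, 0, 0]
    - [0, 0, -0.33, 0, 0, 0]
    - [0, 0, -0.33, 0, 0, 0]
    - [0, 0, -0.33, 0, 0, 0]
    - [0, 0, -0.33, 0, 0, 0]
    - [0, 0, -0.33, 0, 0, 0]
    - [0, 0, -0.33, 0, 0, 0]

```text
clock: 13.02
eef_pos: [512.3, -74.5, 110.9]
tool_rot: [-1.571, 0.0, -1.531]
force: [0.9, 0.7, -1.5]
width: 23.2
```

Call:
apply_moves:
  targets:
    - [0, 0, 0, 0, 0, 0]
    - [0, 0, 0, 0, 0, 0]
    - [0, 0, 0, 0, 0, 0]
    - [0, -0.5, 0, 0, 0, 0]
    - [0, -0.6, 0, 0, 0, 0]
    - [0, -0.5, 0, 0, 0, 0]

```text
clock: 13.78
eef_pos: [513.8, -74.4, 175.7]
tool_rot: [-1.57, -0.0, -1.531]
force: [0.8, -0.5, -1.3]
width: 23.3
```

Run:
```python
from h import *
import cv2
p,y=now();s=read_state();print(s["clock"],p,y,inv(p),s["width"],s["force"])
a=get_image("side")[:,:,::-1]
cv2.imwrite("pics/s5full.png",a)
cv2.imwrite("pics/s5.png",cv2.convertScaleAbs(cv2.resize(a[140:290,225:425],(800,600),interpolation=cv2.INTER_CUBIC),alpha=1.5,beta=10))
h=cv2.cvtColor(a.copy(),cv2.COLOR_BGR2HSV);m=cv2.inRange(h,(20,130,50),(35,255,255));k=np.zeros_like(m);k[140:185,225:282]=m[140:185,225:282]
cs,_=cv2.findContours(k,0,1);cc=max(cs,key=cv2.contourArea)
print(cv2.boundingRect(cc),cv2.contourArea(cc))
hull=cv2.convexHull(cc)[:,0];w=np.array([unproj("side",q,8)[:2] for q in hull],np.float32);print(cv2.minEnclosingCircle(w),cv2.fitEllipse(w))
```

```text
13.775 [513.75141134 -74.44767964 175.6574492 ] -87.71307227434723 [np.float64(-184.3), np.float64(-37.0)] 23.32412237142878 [ 0.81445442 -0.5363839  -1.34320889]
(232, 150, 43, 27) 845.5
((391.3817138671875, 328.9698791503906), 73.45195770263672) ((390.8652038574219, 329.1501159667969), (138.1158447265625, 146.19288635253906), 174.18545532226562)
```

View pics/s5.png

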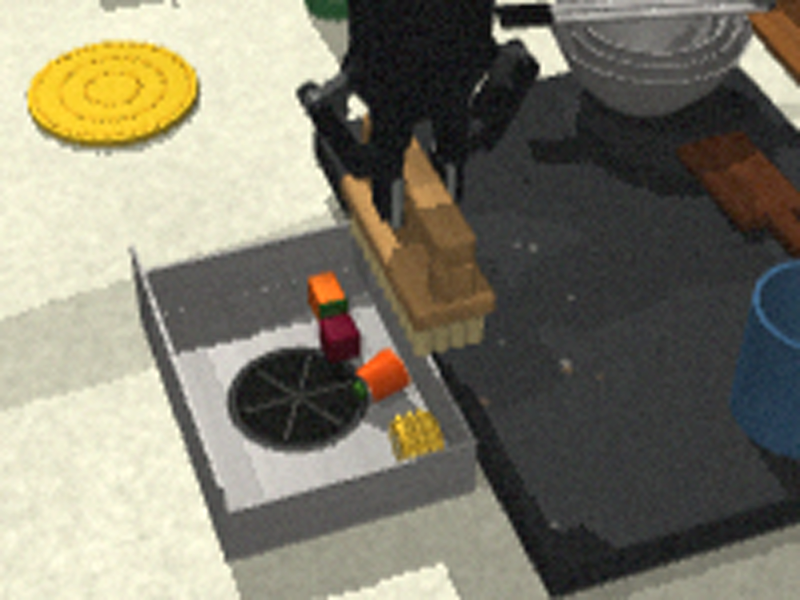

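All four scraps are in the tray: (327,293), (340,336), (383,375) and (417,435). The granite strip is clean. Next, measure the bare trivet from the top camera and plan the return.

Run:
```python
from h import *
import cv2
a=get_image("top")
h=cv2.cvtColor(a,cv2.COLOR_RGB2HSV);m=cv2.inRange(h,(20,130,40),(35,255,255));k=np.zeros_like(m);k[205:285,150:235]=m[205:285,150:235]
cs,_=cv2.findContours(k,0,1);cc=max(cs,key=cv2.contourArea)
print(cv2.boundingRect(cc),cv2.contourArea(cc))
hull=cv2.convexHull(cc)[:,0];w=np.array([unproj("top",q+0.,8)[:2] for q in hull],np.float32);print(cv2.minEnclosingCircle(w),cv2.fitEllipse(w))
p,y=now();g=np.array([390.5,334.5,170]);plan(p,y,g,-111.3,12)
plan(g,-111.3,g-[0,0,90],-111.3,4)
```

```text
(168, 218, 52, 52) 2077.0
((388.4866943359375, 334.4096374511719), 69.46965789794922) ((388.7257385253906, 334.2422180175781), (137.91122436523438, 138.2085418701172), 123.39997863769531)
[[-0.86,0.01,-0.23,0,0.246,0],[-0.86,0.02,-0.25,0,0.246,0],[-0.84,0.01,-0.28,0,0.246,0],[-0.84,0.02,-0.32,0,0.246,0],[-0.82,0.01,-0.34,0,0.246,0],[-0.81,0.01,-0.37,0,0.246,0],[-0.8,0.02,-0.39,0,0.246,0],[-0.78,0.01,-0.43,0,0.246,0],[-0.77,0.01,-0.45,0,0.246,0],[-0.75,0.02,-0.48,0,0.246,0],[-0.74,0.01,-0.5,0,0.246,0],[-0.72,0.02,-0.53,0,0.246,0]] [390.4 334.7 169.8] -111.33
[[-0.0,0.56,-0.0,0,-0.0,0],[-0.0,0.56,-0.0,0,-0.0,0],[-0.0,0.57,-0.0,0,-0.0,0],[-0.0,0.56,-0.0,0,-0.0,0]] [390.5 334.5  80. ] -111.3
```

Call:
apply_moves:
  targets:
    - [-0.86, 0.01, -0.23, 0, 0.246, 0]
    - [-0.86, 0.02, -0.25, 0, 0.246, 0]
    - [-0.84, 0.01, -0.28, 0, 0.246, 0]
    - [-0.84, 0.02, -0.32, 0, 0.246, 0]
    - [-0.82, 0.01, -0.34, 0, 0.246, 0]
    - [-0.81, 0.01, -0.37, 0, 0.246, 0]
    - [-0.8, 0.02, -0.39, 0, 0.246, 0]
    - [-0.78, 0.01, -0.43, 0, 0.246, 0]
    - [-0.77, 0.01, -0.45, 0, 0.246, 0]
    - [-0.75, 0.02, -0.48, 0, 0.246, 0]
    - [-0.74, 0.01, -0.5, 0, 0.246, 0]
    - [-0.72, 0.02, -0.53, 0, 0.246, 0]

```text
clock: 15.38
eef_pos: [388.0, 336.0, 167.2]
tool_rot: [-1.571, -0.001, -1.944]
force: [0.3, -0.0, -1.0]
width: 23.1
```

Call:
apply_moves:
  targets:
    - [0, 0, 0, 0, 0, 0]
    - [0, 0.5, 0, 0, 0, 0]
    - [0, 0.6, 0, 0, 0, 0]
    - [0, 0.6, 0, 0, 0, 0]
    - [0, 0.5, 0, 0, 0, 0]
    - [0, 0, 0, 0, 0, 0]
    - [0, 0, 0, 0, 0, 0]
    - [0, 0, 0, 0, 0, 0]

```text
clock: 16.38
eef_pos: [389.2, 335.1, 80.9]
tool_rot: [-1.57, 0.001, -1.943]
force: [0.6, -0.4, -1.6]
width: 23.5
```

Run:
```python
from h import *
import cv2
p,y=now();s=read_state();print(s["clock"],p,y,s["width"],s["force"])
out=[]
for n,(x0,x1,y0,y1) in {"top":(150,240,200,290),"side":(215,305,110,200)}.items():
    a=get_image(n)[:,:,::-1]
    out.append(cv2.resize(a[y0:y1,x0:x1],(400,400),interpolation=cv2.INTER_CUBIC))
cv2.imwrite("pics/p6.png",cv2.convertScaleAbs(np.hstack(out),alpha=1.5,beta=10))
plan(p,y,[390,334,66],-111.3,3)
```

```text
16.375 [389.20930539 335.14164247  80.85230951] -111.34806052344541 23.472755544809857 [ 0.62892169 -0.35119145 -1.62765074]
[[0.01,0.12,0.01,0,-0.002,0],[0.0,0.13,0.01,0,-0.002,0],[0.01,0.12,0.01,0,-0.002,0]] [390.  334.   66.1] -111.3
```

View pics/p6.png

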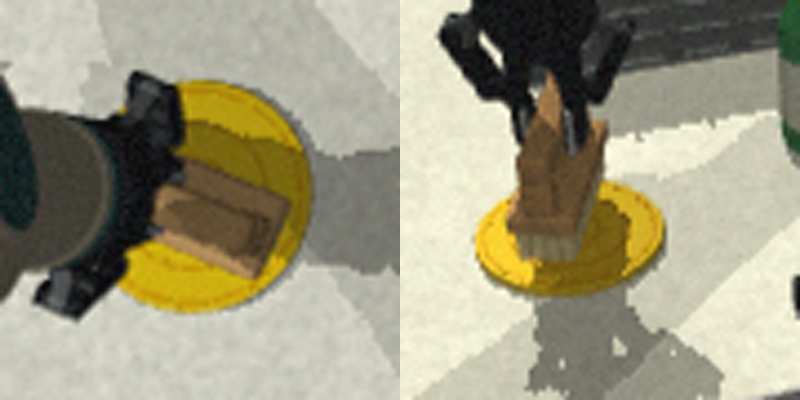

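The brush hangs level above the trivet, with the block end corners at (292,200) and (257,278) in the top crop. From them I work out where the block's centre is.

Run:
```python
from h import *
a,b=[unproj("top",(150+u/4.444,200+v/4.444),66) for u,v in [(292,200),(257,278)]]
print(a,b,np.linalg.norm(a-b)); t=np.radians(-21.4)
print((a+b)/2+65*np.array([-np.sin(t),np.cos(t),0]))
```

```text
[384.72606919 261.73804539  66.        ] [340.61944306 279.99550796  66.        ] 47.7360388764606
[386.38974711 331.38540471  66.        ]
```

Call:
apply_moves:
  targets:
    - [-0.04, 0.12, 0.02, 0, 0, 0]
    - [-0.03, 0.12, 0.02, 0, 0, 0]
    - [0, 0.1, 0, 0, 0, 0]
    - [0, 0.05, 0, 0, 0, 0]
    - [0, 0.02, 0, 0, 0, 0]
    - [0, 0, 0, 0, 0, 0]
    - [0, 0, 0, 0, 0, 0]

```text
clock: 17.35
eef_pos: [391.2, 337.0, 63.8]
tool_rot: [-1.571, 0.0, -1.943]
force: [0.5, 0.3, -1.9]
width: 23.7
```

Call:
apply_moves:
  targets:
    - [0, 0.02, 0, 0, 0, 0]
    - [0, 0.02, 0, 0, 0, 0]
    - [0, 0, 0, 0, 0, 0]

```text
clock: 17.73
eef_pos: [391.2, 337.1, 62.8]
tool_rot: [-1.571, 0.001, -1.943]
force: [-1.3, -1.3, 5.5]
width: 23.0
```

Contact: the vertical force goes from -1.9 to +5.5 N at z 62.8, the height at which I gripped it. Release, then rise.

Call:
apply_moves:
  targets:
    - [0, 0, 0, 0, 0, 0]
    - [0, 0, 0, 0, 0, 0]
    - [0, 0, 0, 0, 0, 0]
    - [0, 0, 0, 0, 0, 0]
    - [0, 0, 0, 0, 0, 0]
    - [0, 0, 0, 0, 0, 0]
    - [0, 0, 0, 0, 0, 0]
  jaw: 1

```text
clock: 18.6
eef_pos: [391.1, 337.0, 62.1]
tool_rot: [-1.571, 0.0, -1.943]
force: [-0.6, 0.2, -1.0]
width: 85.4
```

Call:
apply_moves:
  targets:
    - [0, -0.2, 0, 0, 0, 0]
    - [0, -0.4, 0, 0, 0, 0]
    - [0, -0.7, 0, 0, 0, 0]
    - [0, -0.8, 0, 0, 0, 0]
    - [0, -0.8, 0, 0, 0, 0]
    - [0, -0.8, 0, 0, 0, 0]
    - [0, -0.3, 0, 0, 0, 0]
    - [0, 0, 0, 0, 0, 0]

```text
clock: 19.6
eef_pos: [391.3, 337.3, 222.9]
tool_rot: [-1.57, 0.002, -1.943]
force: [0.3, 0.8, -0.2]
width: 85.5
```

Run:
```python
from h import *
import cv2
p,y=now();s=read_state();print(s["clock"],p,y,s["width"],s["force"],s["qpos"])
np.save("wc3.npy",calibration("wrist"),allow_pickle=True)
w=get_image("wrist")[:,:,::-1];cv2.imwrite("pics/w7.png",w)
b=get_image("top")[:,:,::-1];cv2.imwrite("pics/t7.png",b)
# button centroids in top
h=cv2.cvtColor(b.copy(),cv2.COLOR_BGR2HSV);m=cv2.inRange(h,(50,100,40),(80,255,255))
k=m[245:278,410:448];M=cv2.moments(k,True);u=(410+M['m10']/M['m00'],245+M['m01']/M['m00']);print("btn",u,M['m00'],unproj("top",u,45))
out=np.hstack([w[40:310,150:510],np.zeros((270,10,3),np.uint8),cv2.resize(b[200:290,150:270],(360,270))])
cv2.imwrite("pics/c7.png",cv2.convertScaleAbs(out,alpha=1.5,beta=10))
```

```text
19.6 [391.2549547  337.30311164 222.92193528] -111.32401334405502 85.53823319425395 [ 0.3170976   0.78461168 -0.1811496 ] [-1.12398274  0.49499274  0.52648319  1.90756655 -0.3322353   0.82366089
 -0.79352505]
btn (428.6951219512195, 260.609756097561) 82.0 [ 350.79073861 -279.96848313   45.        ]
```

View pics/c7.png

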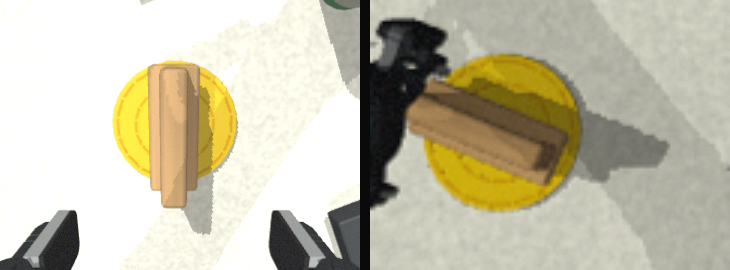

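The brush stands upright on the trivet. In the wrist crop the block spans (149–199, 65–190) and the trivet (113–237, 61–183).

Run:
```python
from h import *
import cv2
c=np.load("wc3.npy",allow_pickle=True).item()
a=cv2.imread("pics/w7.png");h=cv2.cvtColor(a,cv2.COLOR_BGR2HSV);m=cv2.inRange(h,(20,150,40),(33,255,255));k=np.zeros_like(m);k[85:240,255:395]=m[85:240,255:395]
cs,_=cv2.findContours(k,0,1);hull=cv2.convexHull(np.vstack([q for q in cs if cv2.contourArea(q)>80]))[:,0]
w=np.array([unproj("w",q,8,c)[:2] for q in hull],np.float32);print("trivet",cv2.minEnclosingCircle(w))
b1=unproj("w",(324,105),48,c);b2=unproj("w",(324,230),48,c);print("block",(b1+b2)/2,np.linalg.norm(b1-b2))
b1=unproj("w",(324,106),94,c);b2=unproj("w",(324,247),94,c);print("handle",(b1+b2)/2,np.linalg.norm(b1-b2))
p,y=now()
# button: via stages
g=np.array([440,-60,220.]);print(np.hypot(*g[:2]))
```

```text
trivet ((392.60552978515625, 337.7973327636719), 69.11297607421875)
block [392.91874042 339.76408501  48.        ] 127.34451710181071
handle [393.40902969 341.18275078  94.        ] 125.01543165295229
444.07206622349037
```

The brush sits within about 3 mm of the trivet's centre by the wrist camera. Now to the button via a safe waypoint.

Run:
```python
from h import *
p,y=now();g=[450,0,200]
plan(p,y,g,y,10); plan(g,y,[351,-280,130],y,10)
import cv2
a=cv2.imread("pics/s5full.png");h=cv2.cvtColor(a,cv2.COLOR_BGR2HSV);m=cv2.inRange(h,(50,100,40),(80,255,255))
k=m[300:340,265:310];M=cv2.moments(k,True);u=(265+M['m10']/M['m00'],300+M['m01']/M['m00']);print(u,M['m00'])
for z in (35,40,45,50): print(z,unproj("side",u,z),unproj("top",(428.7,260.6),z))
```

```text
[[0.73,0.05,0.44,0,-0.0,0],[0.73,0.06,0.45,0,-0.0,0],[0.73,0.05,0.44,0,-0.0,0],[0.73,0.05,0.45,0,-0.0,0],[0.73,0.06,0.44,0,-0.0,0],[0.73,0.05,0.45,0,-0.0,0],[0.73,0.05,0.44,0,-0.0,0],[0.73,0.06,0.45,0,-0.0,0],[0.73,0.05,0.44,0,-0.0,0],[0.73,0.06,0.45,0,-0.0,0]] [450.1  -0.  199.8] -111.33
[[0.74,0.18,0.02,0,-0.0,0],[0.74,0.17,0.03,0,-0.0,0],[0.75,0.18,0.02,0,-0.0,0],[0.74,0.17,0.03,0,-0.0,0],[0.74,0.18,0.02,0,-0.0,0],[0.74,0.17,0.02,0,-0.0,0],[0.74,0.18,0.03,0,-0.0,0],[0.75,0.17,0.02,0,-0.0,0],[0.74,0.18,0.03,0,-0.0,0],[0.74,0.17,0.02,0,-0.0,0]] [ 351. -280.  130.] -111.33
(285.22058823529414, 316.25) 136.0
35 [ 354.17057292 -270.19100089   35.        ] [ 350.64353416 -282.3907234    35.        ]
40 [ 353.72374041 -273.25531251   40.        ] [ 350.72958859 -281.18604037   40.        ]
45 [ 353.2769079  -276.31962412   45.        ] [ 350.81564302 -279.98135734   45.        ]
50 [ 352.83007539 -279.38393574   50.        ] [ 350.90169746 -278.77667432   50.        ]
```

Call:
apply_moves:
  targets:
    - [0.73, 0.05, 0.44, 0, 0, 0]
    - [0.73, 0.06, 0.45, 0, 0, 0]
    - [0.73, 0.05, 0.44, 0, 0, 0]
    - [0.73, 0.05, 0.45, 0, 0, 0]
    - [0.73, 0.06, 0.44, 0, 0, 0]
    - [0.73, 0.05, 0.45, 0, 0, 0]
    - [0.73, 0.05, 0.44, 0, 0, 0]
    - [0.73, 0.06, 0.45, 0, 0, 0]
    - [0.73, 0.05, 0.44, 0, 0, 0]
    - [0.73, 0.06, 0.45, 0, 0, 0]
  jaw: -1

```text
clock: 20.95
eef_pos: [449.9, -0.9, 199.3]
tool_rot: [-1.573, -0.001, -1.943]
force: [-0.8, -0.1, -0.4]
width: 0.1
```

Call:
apply_moves:
  targets:
    - [0.74, 0.18, 0.02, 0, 0, 0]
    - [0.74, 0.17, 0.03, 0, 0, 0]
    - [0.75, 0.18, 0.02, 0, 0, 0]
    - [0.74, 0.17, 0.03, 0, 0, 0]
    - [0.74, 0.18, 0.02, 0, 0, 0]
    - [0.74, 0.17, 0.02, 0, 0, 0]
    - [0.74, 0.18, 0.03, 0, 0, 0]
    - [0.75, 0.17, 0.02, 0, 0, 0]
    - [0.74, 0.18, 0.03, 0, 0, 0]
    - [0.74, 0.17, 0.02, 0, 0, 0]
    - [0, 0, 0, 0, 0, 0]
    - [0, 0, 0, 0, 0, 0]

```text
clock: 22.45
eef_pos: [351.1, -278.7, 129.8]
tool_rot: [-1.573, 0.001, -1.943]
force: [0.1, 0.1, 1.4]
width: -0.1
```

Run:
```python
from h import *
import cv2
p,y=now();s=read_state();print(s["clock"],p,y,s["width"],s["force"])
c=calibration("wrist");w=get_image("wrist")[:,:,::-1].copy();cv2.imwrite("pics/w8.png",w)
h=cv2.cvtColor(w,cv2.COLOR_BGR2HSV);m=cv2.inRange(h,(50,100,40),(80,255,255))
n,l,st_,ce=cv2.connectedComponentsWithStats(m)
for i in range(1,n):
    if st_[i,4]>100: print(st_[i],ce[i],unproj("w",ce[i],47,c))
plan(p,y,[351.5,-279.5,62],y,5)
```

```text
22.45 [ 351.11957881 -278.74789122  129.76983821] -111.33832110021898 -0.08872603766278787 [0.09798556 0.08913569 1.37643243]
[ 308  178   39   41 1230] [326.71707317 198.7300813 ] [ 354.35513617 -276.90938235   47.        ]
[  99  283   41   36 1124] [119.26868327 301.20907473] [ 167.19602802 -297.06427644   47.        ]
[[0.0,0.34,0.0,0,-0.0,0],[0.01,0.34,0.01,0,-0.0,0],[-0.0,0.34,-0.0,0,-0.0,0],[0.0,0.34,0.0,0,-0.0,0],[0.0,0.33,0.01,0,-0.0,0]] [ 351.7 -279.4   62.2] -111.34
```

Call:
apply_moves:
  targets:
    - [0, 0.36, 0, 0, 0, 0]
    - [0.01, 0.36, 0.01, 0, 0, 0]
    - [0, 0.36, 0, 0, 0, 0]
    - [0, 0.36, 0, 0, 0, 0]
    - [0, 0.3, 0, 0, 0, 0]
    - [0, 0, 0, 0, 0, 0]
    - [0, 0, 0, 0, 0, 0]

```text
clock: 23.38
eef_pos: [352.0, -280.2, 61.0]
tool_rot: [-1.571, -0.0, -1.943]
force: [0.2, 0.3, -0.4]
width: 0.2
```

Call:
apply_moves:
  targets:
    - [0, 0.05, 0, 0, 0, 0]
    - [0, 0.05, 0, 0, 0, 0]
    - [0, 0.05, 0, 0, 0, 0]
    - [0, 0.05, 0, 0, 0, 0]
    - [0, 0, 0, 0, 0, 0]

```text
clock: 24.0
eef_pos: [351.9, -280.2, 52.8]
tool_rot: [-1.571, 0.0, -1.943]
force: [-0.4, -0.1, 1.7]
width: -0.0
```

Call:
apply_moves:
  targets:
    - [0, 0.05, 0, 0, 0, 0]
    - [0, 0.05, 0, 0, 0, 0]
    - [0, 0, 0, 0, 0, 0]

```text
clock: 24.38
eef_pos: [351.9, -280.3, 48.8]
tool_rot: [-1.571, 0.0, -1.943]
force: [-0.5, -0.2, 3.7]
width: 0.1
```

Call:
apply_moves:
  targets:
    - [0, 0.04, 0, 0, 0, 0]
    - [0, 0.04, 0, 0, 0, 0]
    - [0, 0, 0, 0, 0, 0]

```text
clock: 24.75
eef_pos: [351.9, -280.3, 46.0]
tool_rot: [-1.57, 0.0, -1.943]
force: [-0.6, 1.2, 8.2]
width: 0.1
```

Call:
apply_moves:
  targets:
    - [0, 0.04, 0, 0, 0, 0]
    - [0, 0.02, 0, 0, 0, 0]
    - [0, 0, 0, 0, 0, 0]
    - [0, 0, 0, 0, 0, 0]

```text
clock: 25.25
eef_pos: [351.9, -280.3, 45.5]
tool_rot: [-1.569, 0.001, -1.944]
force: [-4.0, 3.0, 35.1]
width: -0.3
```

The button bottomed: there was a spring rise from z≈53, then a hard stop at 45.5, a travel of about 7 mm. Release upward.

Call:
apply_moves:
  targets:
    - [0, -0.1, 0, 0, 0, 0]
    - [0, -0.15, 0, 0, 0, 0]
    - [0, -0.3, 0, 0, 0, 0]
    - [0, -0.6, 0, 0, 0, 0]
    - [0, -0.8, 0, 0, 0, 0]
    - [0, -0.8, 0, 0, 0, 0]
    - [0, -0.5, 0, 0, 0, 0]
    - [0, 0, 0, 0, 0, 0]
    - [0, 0, 0, 0, 0, 0]
    - [0, 0, 0, 0, 0, 0]
    - [0, 0, 0, 0, 0, 0]

```text
clock: 26.62
eef_pos: [351.4, -280.0, 172.6]
tool_rot: [-1.572, 0.0, -1.943]
force: [0.2, -0.6, 0.3]
width: -0.1
```

Run:
```python
from h import *
import cv2
p,y=now();s=read_state();print(s["clock"],p,s["force"],s["qd"].round(3))
a=get_image("side")[:,:,::-1];cv2.imwrite("pics/s9.png",a)
c=calibration("wrist");w=get_image("wrist")[:,:,::-1].copy();cv2.imwrite("pics/w9.png",w)
h=cv2.cvtColor(w,cv2.COLOR_BGR2HSV);m=cv2.inRange(h,(50,100,40),(80,255,255))
n,l,st_,ce=cv2.connectedComponentsWithStats(m)
for i in range(1,n):
    if st_[i,4]>100: print(st_[i],ce[i],unproj("w",ce[i],47,c))
out=np.hstack([cv2.resize(a[100:360,190:490],(450,390)),w[100:345,220:440][:,:].repeat(1,0)[:245] if 0 else cv2.resize(w[80:320,215:430],(349,390))])
cv2.imwrite("pics/c9.png",cv2.convertScaleAbs(out,alpha=1.4,beta=10))
```

```text
26.625 [ 351.43438458 -280.03387894  172.64291015] [ 0.23604556 -0.61606937  0.29300791] [ 0.    -0.005 -0.    -0.001 -0.001  0.001  0.   ]
[309 165  33  35 901] [325.24750277 182.13651498] [ 354.32485091 -276.88919646   47.        ]
[129 257  35  32 832] [146.00480769 272.35817308] [ 167.29534591 -297.16164893   47.        ]
```

View pics/c9.png

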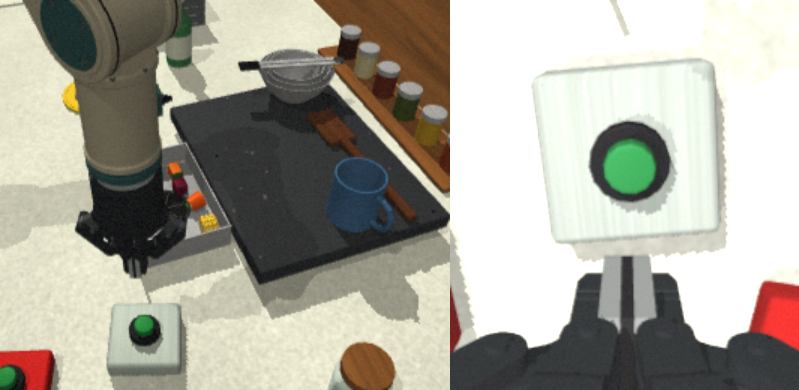

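The last view shows all four scraps in the tray at (175,170) to (208,222), the granite clear and the bystanders unmoved. The green button on the grey pod is up again, and nothing is touching the robot.

```bash
python3 -c "
from cell import *
print(finish_job())"
```

```text
the job is handed in; nothing more can be done
None
```

The job is done and handed in at about 26.7 s of the 70 s allowed.

- **Sweeping:** I took the brush from the trivet and made two sweeps. Squash and beet went in on the first, carrot and cob on the second. The last picture shows all four in the tray, the granite strip clear and the bystanders in view unmoved.
- **Brush:** It was set back upright on its bristles before release, about 2–3 mm from the trivet's centre by the wrist camera. The arm hid it in the last view, so my final look at it was just after release.
- **Button:** After that I pressed the green button on the aluminium pod. It gave a spring rise from about z 53 mm and a hard stop at 45.5 mm, at up to 35 N. It looked up again afterwards, with the robot touching nothing.
- **Disagreements:** The wrist camera read about 3–4 mm off the top camera in both x and y. I relied mainly on the top camera, and the two agree on the brush placement to within a few millimetres.

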